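# Draw the egg pan out with the tray hook

## Task

Take the tray hook from its blue stand, drop its tip into the brass loop on the egg pan and draw the pan straight out of the holding rack until you feel it come up against the stops hidden in the guides. Keep a light, steady pull of about 6 to 10 newtons on the hook against the stops for a good second so that it settles there; never yank it, and keep gripper and arm off the pan. Then unhook, leave the pan drawn out and level, hang the hook back in its stand and let go, without disturbing the jar, the cup or the bowl.

Things in the scene. Friction and masses are not known exactly. Their poses are not given: they have to be found in the camera images.
- hook: Tray hook hanging upright in the stand's slot. Origin: centre of the underside of its flange (76 x 40 x 5 mm), z up. Above it a black block handle, 30 mm in x, 18 mm in y, from 5 to 55 mm up: grip it across y. Below, an 8 mm round bar goes down at x = -13 mm, runs along +x with its axis 22 mm below the origin, and turns down at x = +13 mm as the tip, ending 50 mm below the origin. 120 g.
- tip (a point): The lower end of the hook's tip, on the bar's axis: at (13, 0, -50) mm in the hook's frame.
- stand: Fixed blue hook stand, 100 x 80 mm (x, y), 80 mm high; its top plate has a slot 56 x 26 mm (x, y) in the middle. Origin: centre of its underside. The hook's flange lies flat on the plate (hook origin 80 mm above this origin and within about 5 mm sideways, x along the stand's x), its bar through the slot.
- rack: Fixed steel rack, yawed; +x points inwards, away from the robot; the pan is drawn out to -x. Origin: on the table, on the front line, mid width. Deck 220 mm wide, top 20 mm up, x = -35 to 365 mm. Covered side guides (x = 10 to 360 mm, up to 61 mm above the table) hold the pan down by its lugs, 3 mm play each side. Shelf over the back: x = 195 to 370 mm, 100 to 114 mm above the table.
- pan: Loose steel pan of eggs, 176 x 162 x 45 mm (x, y, z), 0.33 to 0.59 kg, on the deck between the guides, its front 100 to 135 mm inside the front line and out from under the shelf. Origin: centre of its underside; x points into the rack. It slides with steady friction of 1 to 3 N; eggs stand 7 mm above its rim; small side lugs near its back run in the guides.
- pan_front (a point): Middle of the pan's front face at its underside.
- eye (a point): Centre of the pan's pull loop, a level brass loop that sticks out of the pan's front 30 mm above its underside (50 mm above the table): 6 mm bar, opening 34 mm (x, to the pan's face) by 32 mm (y). The loop's front bar has its axis 18.5 mm in front (-x) of this point. Axes as the pan's.
- jar: Bystander: amber jar with red cap, 60 mm wide, 110 mm high, origin under its centre.
- cup: Bystander: blue cup, 72 mm wide, 80 mm high, origin under its centre.
- bowl: Bystander: steel bowl, 90 mm wide, 45 mm high, standing on the rack's shelf, origin under its centre.
- stop_rail: Fixed rails in the two guides, red strips on top. Out of sight under the covers they carry two rigid stop blocks, set alike, that end the pan's travel. They are adjustable: the pan's front ends anywhere from 35 mm inside (+x) to 35 mm beyond (-x) the front line; this pose does not tell where, so feel for it. Origin: on the deck at the front line; axes as the rack's.
- front_line (a point): Point on the deck on the rack's front line, mid width (20 mm above the table); axes as the rack's.
Not all that is in view belongs to the job. What is shaped like the stand but turquoise is not meant.

How it is judged:
On the way, in this order (a step that is already met when the one before it is completed fails the run):
1. The hook's tip is down inside the loop, below its bars, with the pan still well inside (z of tip in the frame of eye below -0.005 m and horizontal distance between tip and eye below 0.021 m and x of pan_front in the frame of front_line above 0.06 m), for 0.1 s.
2. The hook, in the loop, pulls the pan against the hidden stops with 3 to 13 N on them for 0.6 s (contact force between pan and stop_rail above 3 N and contact force between hook and pan above 3 N and z of tip in the frame of eye below -0.005 m and x of pan_front in the frame of front_line below 0.04 m), for 0.6 s.
At the end, for the whole second after the job is handed in: Pan drawn out and at rest: its front within 40 mm of the front line, square to the rack within 0.05 rad, level within 0.04 rad. Hook released and at rest in the stand, flange flat on the plate (height within 4 mm, within 16 mm of the middle, tilt under 0.08 rad) (x of pan_front in the frame of front_line between -0.04 and 0.04 m and angle between the x axis of pan and the x axis of rack, either way round below 0.05 rad and angle between pan's own z axis and vertical below 0.04 rad and linear speed of each of pan, hook below 0.01 m/s and z of hook in the frame of stand between 0.077 and 0.084 m and horizontal distance between hook and stand below 0.016 m and angle between hook's own z axis and vertical below 0.08 rad); the robot touches nothing.
It fails at once if The pan is pressed on the stops with more than 13 N (contact force between pan and stop_rail above 13 N).
It fails at once if The hook bears on the pan with more than 16 N (contact force between hook and pan above 16 N).
It fails at once if The gripper or arm touches the pan (contact force between any of the fingers, the arm and pan above 0.5 N).
It fails at once if The jar, cup or bowl is moved by more than 20 mm (distance of any of jar, cup, bowl from where it was at the start of the episode above 0.02 m).
It also fails if it takes over 64 s, if anything falls off the work surface, if the arm or the gripper's body presses on something with over 40 N, if the wrist force passes 120 N, or if a joint passes its speed limit or range.

## Robot

A 6-joint arm with a two-finger parallel gripper is mounted at the origin on the work surface. World frame = base frame: x ahead of the robot, y to its left, z up, the work surface at z = 0. Lengths are in m, angles in rad, forces in N, time in s.
With the tool pointing down it reaches from about 0.3 to 0.875 m from the base axis. Payload 6.4 kg.
Tool frame: the origin (TCP) lies at the very end of the fingers, on their centre line; the grasp point (between the pads) lies 19 mm behind it (ctrl.hold_point_z is the distance from the TCP to the grasp point, in m); y points along the fingers, x is the direction in which the jaws open and shut, and the axes are right-handed (so a half turn about y gives the same grasp; the last joint's range is limited). The gripper opens to 85 mm and grips with 20 to 120 N. Pads are 22 mm wide; open, the fingers measure 114 mm over their backs; the gripper's body (76 mm by 85 mm) begins 54 mm behind the grasp point. The pads swing forward as they close: fully open they stand 13 mm farther back than shut.
Start: joints at [-1.417, 0.181, 1.607, -0, 1.354, -0.206], TCP at [0.202, -0.538, 0.231] pointing down, gripper open.
Joint ranges: [-2.99, 2.99], [-0.89, 2.07], [0.3, 2.58], [-1.14, 4.28], [0, 2.63], [-3.12, 3.12]. Speed limits (rad/s): [2.57, 2.57, 3.01, 3.14, 3.14, 3.14].

## Interface

Orientations are given as a unit quaternion [w, x, y, z].
In Python, from bench import ctrl, imaging gives the robot as it stands.
- The arm moves only by the shell command python3 -m jog 'ROWS'. ROWS is JSON, a list of rows, each a list of 3 entries, a list of its own where there are three numbers: the shift along the tool's x, y, z in cm, then the turn, a rotation vector about the tool's x, y, z in rad, then the finger opening in cm, from 0 to 8.54. A call has 1 to 12 rows; each row shifts and turns the pose as measured when the row begins, along the tool's axes as they then stand; what a row does not reach is not made up. A row lasts 1/12 s, in which the tool goes at most 41.7 mm and 7.16 degrees, less where a joint would pass 70% of its speed; a pose out of reach is approached as far as the arm can. A call is refused whole if a number of a shift passes 4.17 or a number of a turn 0.125, either way. A call with a gripper value outside its range is refused whole. The fingers move at their own pace and stop on an object; the grip force is fixed at half the most. Time passes only in rows, so rows that do not move let the fingers close. It gives the time, the measured TCP pose, the force and the opening at its end, in the units of the state.
- ctrl.get_obs(): the state, without advancing time (a new reading comes with each control period).
- imaging.camera(name): name is "side" or "top"; returns a dict with "frame" (480x640x3 uint8, red, green, blue), "depth" (480x640 float32, m along the optical axis (not along the pixel's ray), 0 where there is no reading), "K" (3x3 intrinsics, pixels), "R" (3x3) and "t" (3): a world point X has camera coordinates R X + t. Camera axes: x right, y down, z forward; pixel columns grow to the right and rows downward; lengths in m; the calibration is good to about 2 mm. A picture is of the moment at which its call begins.
- ctrl.hand_in(): hands the job in, once; it reports no verdict.
The state is a dict: "time_s": time; "q": joint angles; "dq": joint speeds; "joint_efforts": joint torques, N m; "eef_pos": TCP position; "eef_rot": TCP orientation; "wrist_force": force on the tool from outside, world axes, zero at the start; "torque": the same for the moment, N m; "opening": opening from 0.0 (shut) to 1.0 (fully open).
Only numpy, scipy, OpenCV 4.12 (cv2) and the standard library are available. Lean on these libraries where they do the work, as an engineer would, in place of code of your own. Each camera call takes 0.05 s, during which the arm holds its last target. There are 200 camera calls.

## Working session

There is one attempt and no reset: what is moved stays moved. The work goes in short steps, Python scripts to look and compute and a shell command to move; the robot and the scene stay as the last step left them, time stands still between calls to the robot, and variables do not carry over. Pictures are saved under pics/ and viewed, about 8 in all and at most 12, crops included, and the job is handed in when it is done.

```bash
mkdir -p pics; ls
python3 - <<'E'
from bench import ctrl, imaging
import cv2, numpy as np
for n in("side","top"):
    c=imaging.camera(n); cv2.imwrite(f"pics/{n}0.png",c["frame"][:,:,::-1]); np.savez(f"pics/{n}0.npz",**c)
    print(n,c["K"].tolist(),(-c["R"].T@c["t"]).round(3),c["R"].round(3).tolist())
print(ctrl.get_obs(), ctrl.hold_point_z)
E
```

```text
pics
side [[441.9523008706667, 0.0, 323.48310845240746], [0.0, 441.9523008706667, 235.9617288906659], [0.0, 0.0, 1.0]] [0.415 0.874 0.646] [[-0.986, -0.166, 0.021], [-0.104, 0.513, -0.852], [0.131, -0.842, -0.523]]
top [[570.2950289673216, 0.0, 313.9264402546894], [0.0, 570.2950289673216, 235.96724242711602], [0.0, 0.0, 1.0]] [ 0.385 -0.03   1.212] [[0.014, -1.0, -0.025], [-0.986, -0.009, -0.165], [0.164, 0.027, -0.986]]
{'time_s': 0.1, 'q': array([-1.41728854e+00,  1.81486311e-01,  1.60789814e+00, -2.28188599e-05,
        1.35378451e+00, -2.06247103e-01]), 'dq': array([-0.00065114,  0.00024932, -0.003715  ,  0.00045572,  0.0020407 ,
        0.000585  ]), 'joint_efforts': array([ 2.29186608e-04, -4.45876408e+01, -3.52237916e+01, -1.83516559e-04,
        4.12484194e-03,  3.86323268e-05]), 'eef_pos': array([ 0.20238737, -0.53768177,  0.230468  ]), 'eef_rot': array([ 0.58178703, -0.58098922,  0.40286602, -0.40208749]), 'wrist_force': array([ 0.03781864, -1.51119132,  0.78045537]), 'torque': array([-0.03183898, -0.02316479,  0.04398712]), 'opening': 1.001398841319455} 0.0187
```

View pics/top0.png

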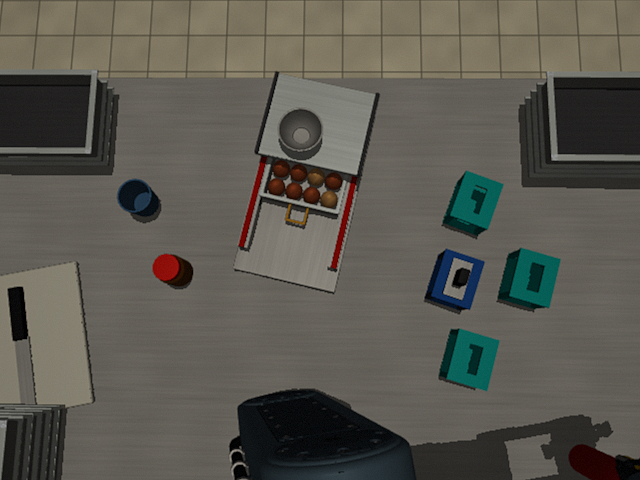

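View pics/side0.png

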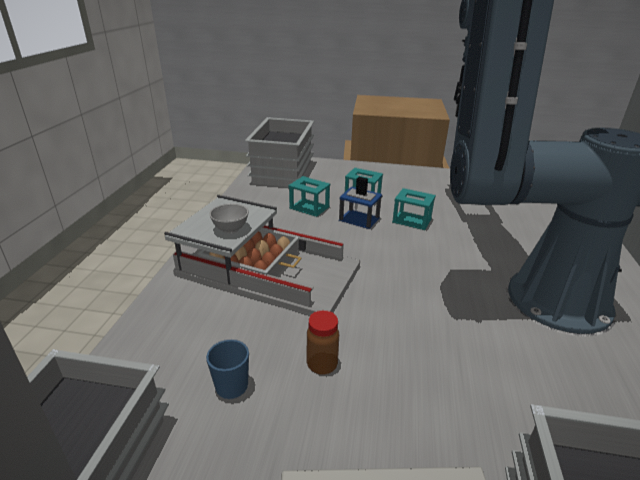

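The top view shows the blue stand with the hook (handle near 460,276), the rack (front edge around 235,268 to 335,292) and the brass loop (297,215). The jar is near (170,268), the cup near (135,197), and the bowl is on the shelf. The side view agrees.

```bash
cat > h.py <<'E'
import cv2, numpy as np
from bench import ctrl, imaging
from scipy.spatial.transform import Rotation as Ro
def cast(c,uv,z):
    uv=np.atleast_2d(np.asarray(uv,float)); d=np.c_[uv,np.ones(len(uv))]@np.linalg.inv(c["K"]).T@c["R"]
    o=-c["R"].T@c["t"]; return o+d*((z-o[2])/d[:,2])[:,None]
def cloud(c,m):
    v,u=np.nonzero(m&(c["depth"]>0)); k=c["K"]; d=c["depth"][v,u]
    P=np.c_[(u-k[0,2])/k[0,0]*d,(v-k[1,2])/k[1,1]*d,d]; return (P-c["t"])@c["R"]
def hsv(c,lo,hi,box):
    m=cv2.inRange(cv2.cvtColor(c["frame"],cv2.COLOR_RGB2HSV),lo,hi)>0
    w=np.zeros_like(m); x0,y0,x1,y1=box; w[y0:y1,x0:x1]=1; return m&w
def rect(P):
    r=cv2.minAreaRect((P[:,:2]*1000).astype(np.float32)); return np.round(r[0],1),np.round(r[1],1),round(r[2],1)
def tool():
    o=ctrl.get_obs(); q=o["eef_rot"]; return o["eef_pos"],Ro.from_quat(np.r_[q[1:],q[0]])
E
python3 - <<'E'
from h import *
t=dict(np.load("pics/top0.npz")); s=dict(np.load("pics/side0.npz"))
def rep(n,c,m,z=None):
    v,u=np.nonzero(m); C=cloud(c,m); print(n,m.sum(),"rect@z",rect(cast(c,np.c_[u,v],z)) if z else "", "cloud",np.median(C,0).round(4),C[:,2].min().round(3),C[:,2].max().round(3))
    return C
C=rep("blue top",t,hsv(t,(105,120,40),(125,255,255),(420,240,490,315)),.08)
print(rect(C[abs(C[:,2]-.08)<.006]))
m=hsv(t,(0,0,120),(180,60,255),(436,252,480,302));
C=rep("flange",t,m,.085)
C=rep("handle",t,hsv(t,(0,0,0),(180,255,45),(440,255,482,300)),.135); print(rect(C[C[:,2]>.125]))
C=rep("handle side",s,hsv(s,(0,0,0),(180,255,40),(352,172,370,196)));print(rect(C))
C=rep("loop",t,hsv(t,(12,110,80),(30,255,255),(280,203,314,228)),.05); print(rect(C))
C=rep("loop side",s,hsv(s,(12,90,80),(30,255,255),(278,248,304,278)),.05); print(rect(C))
for n,b in(("redL",(235,150,268,255)),("redR",(325,170,360,275))):
    m=hsv(t,(0,180,90),(8,255,255),b); C=rep(n,t,m,.061); v,u=np.nonzero(m); print(cv2.fitLine(cast(t,np.c_[u,v],.061)[:,:2].astype(np.float32),2,0,.01,.01).ravel(),rect(cast(t,np.c_[u,v],.061)))
print("front corners",cast(t,[[235.5,269.5],[335,292.5]],.02))
p,R=tool(); print(p,R.as_matrix().round(3))
E
```

```text
blue top 1278 rect@z (array([ 489.6, -277.1]), array([ 89.9, 106.7]), 71.5) cloud [ 0.4901 -0.2785  0.0805] -0.002 0.089
(array([ 491.9, -282.9]), array([81.2, 99.4]), 71.6)
flange 385 rect@z (array([ 491.3, -282.6]), array([37. , 72.5]), 71.9) cloud [ 0.4858 -0.2764  0.0855] 0.079 0.092
handle 266 rect@z (array([ 498.1, -259. ]), array([66.6, 41.8]), 59.8) cloud [ 0.4899 -0.2773  0.1329] 0.002 0.14
(array([ 491.2, -281.5]), array([18.7, 28.9]), 71.3)
handle side 180 rect@z  cloud [ 0.4885 -0.2751  0.1128] 0.085 0.137
(array([ 488.5, -275.3]), array([31.6, 18.8]), 5.1)
loop 115 rect@z (array([624.6,  39.5]), array([43. , 35.5]), 77.0) cloud [0.6161 0.0439 0.0533] 0.018 0.059
(array([625.3,  39.4]), array([42.7, 37.8]), 77.9)
loop side 99 rect@z (array([625.7,  27. ]), array([48. , 78.3]), 7.5) cloud [0.6233 0.0406 0.0515] 0.019 0.06
(array([625.3,  23.7]), array([47.6, 84.2]), 5.8)
redL 393 rect@z (array([643.4, 132. ]), array([ 10.3, 179.2]), 77.4) cloud [0.6418 0.132  0.0632] 0.056 0.071
[ 0.97629255 -0.21645531  0.64324963  0.13221808] (array([643.4, 132. ]), array([ 10.3, 179.2]), 77.4)
redR 430 rect@z (array([606.8, -56.5]), array([185.9,  47.7]), 0.5) cloud [ 0.6004 -0.0572  0.0629] 0.056 0.074
[ 0.980371   -0.19716161  0.60135794 -0.05685177] (array([606.8, -56.5]), array([185.9,  47.7]), 0.5)
front corners [[ 0.51068046  0.16732123  0.02      ]
 [ 0.46488726 -0.0424167   0.02      ]]
[ 0.20238737 -0.53768177  0.230468  ] [[ 0.352 -0.     0.936]
 [-0.936  0.002  0.352]
 [-0.002 -1.     0.   ]]
```

Run:
```python
import cv2
a=cv2.imread("pics/top0.png")
x=cv2.resize(a[190:320,400:530],(400,400),interpolation=cv2.INTER_CUBIC);y=cv2.resize(a[150:300,225:375],(400,400),interpolation=cv2.INTER_CUBIC)
cv2.imwrite("pics/crop0.png",cv2.hconcat([x,y]))
```

```text
(no output)
```

View pics/crop0.png

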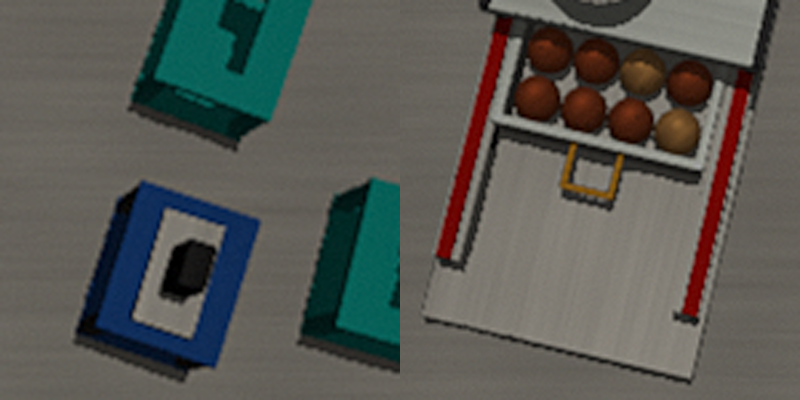

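The hook is at about (0.4915, -0.282) with its x axis at -18.4°. The rack is yawed about -12.4° and the eye is near (0.628, 0.039). In the tool frame, y points down.

```bash
cat >> h.py <<'E'
def go(x,y,z,yaw):
    "tool shift (cm) and turn about tool y to a tcp pose with tool z at yaw (deg)"
    p,R=tool(); M=R.as_matrix(); cur=np.degrees(np.arctan2(M[1,2],M[0,2]))
    print("tcp",p.round(4),"yaw",cur.round(2),"tilt",M[2].round(3),"shift cm",(R.inv().apply(np.array([x,y,z])-p)*100).round(2),"turn y",round(-np.radians(yaw-cur),3))
E
python3 -m jog '[[[-1.2,0.4,3.3],[0,0.06,0],8.5],[[-1.2,0.4,3.3],[0,0.06,0],8.5],[[-1.2,0.4,3.3],[0,0.06,0],8.5],[[-1.2,0.4,3.3],[0,0.06,0],8.5],[[-1.2,0.4,3.3],[0,0.06,0],8.5],[[-1.2,0.4,3.3],[0,0.06,0],8.5],[[-1.2,0.4,3.3],[0,0.06,0],8.5],[[-1.2,0.4,3.3],[0,0.06,0],8.5],[[0,0,0],[0,0,0],8.5]]'
python3 -c "
from h import *; go(.4915,-.282,.16,-18.4)"
```

```text
time_s: 0.85
eef_pos: [0.4541, -0.4007, 0.1929]
eef_rot: [0.461, -0.46, 0.539, -0.534]
wrist_force: [-0.3, 0.3, 0.4]
opening: 0.996
tcp [ 0.4541 -0.4007  0.1929] yaw -8.77 tilt [-0.005 -1.    -0.004] shift cm [-12.29   3.35   1.9 ] turn y 0.168
```

```bash
python3 -m jog '[[[-3,0.6,0.3],[0,0.08,0],8.5],[[-3,0.6,0.6],[0,0.08,0],8.5],[[-3,0.6,0.8],[0,0,0],8.5],[[-2.5,0.6,0.8],[0,0,0],8.5],[[0,0,0],[0,0,0],8.5]]'
python3 -c "
from h import *; go(.4915,-.282,.16,-18.4)
o=ctrl.get_obs();print(o['wrist_force'])"
```

```text
time_s: 1.27
eef_pos: [0.5085, -0.291, 0.1652]
eef_rot: [0.414, -0.414, 0.577, -0.569]
wrist_force: [-0.1, 0.5, 0.1]
opening: 1.0
tcp [ 0.5085 -0.291   0.1652] yaw -18.3 tilt [-0.006 -1.    -0.009] shift cm [-0.32  0.54 -1.9 ] turn y 0.002
[-0.06646405  0.54521156  0.08121078]
```

```bash
python3 -m jog '[[[-0.3,0,-1.9],[0.009,0,-0.006],8.5],[[0,2,0],[0,0,0],8.5],[[0,2,0],[0,0,0],8.5],[[0,1.5,0],[0,0,0],8.5],[[0,0,0],[0,0,0],8.5]]'
python3 - <<'E'
from h import *
go(.4915,-.282,.096,-18.4)
c=imaging.camera("side");t=imaging.camera("top")
cv2.imwrite("pics/g1.png",cv2.hconcat([cv2.resize(c["frame"][100:260,280:440],(400,400),interpolation=2),cv2.resize(t["frame"][200:340,390:530],(400,400),interpolation=2)])[:,:,::-1])
E
```

```text
time_s: 1.68
eef_pos: [0.4905, -0.2806, 0.1082]
eef_rot: [-0.415, 0.417, -0.572, 0.572]
wrist_force: [-1.2, 0.4, -0.7]
opening: 0.994
tcp [ 0.4905 -0.2806  0.1082] yaw -17.93 tilt [ 0.001 -1.    -0.001] shift cm [0.1  1.22 0.14] turn y 0.008
```

View pics/g1.png

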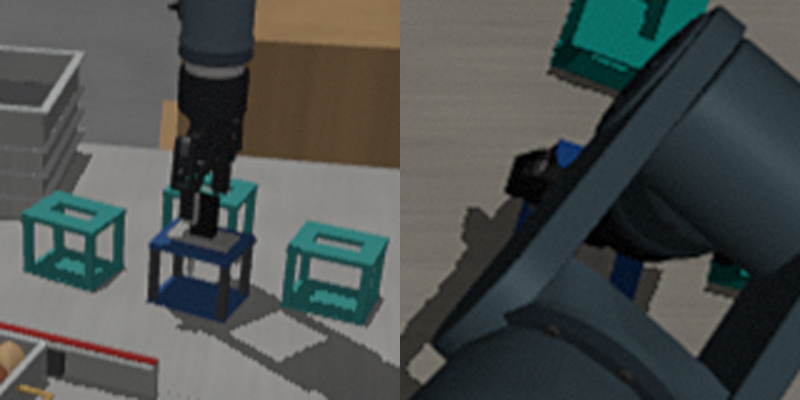

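The side crop shows the gripper over the handle. The hook's tip hangs at (190,262), towards +x, so the hook's +x points inwards as I assumed. I'll lower and grip.

```bash
python3 -m jog '[[[0,1.2,0.1],[0,0.008,0],8.5],[[0,0,0],[0,0,0],8.5],[[0,0,0],[0,0,0],1.2],[[0,0,0],[0,0,0],1.2],[[0,0,0],[0,0,0],1.2],[[0,0,0],[0,0,0],1.2],[[0,0,0],[0,0,0],1.2],[[0,0,0],[0,0,0],1.2],[[0,0,0],[0,0,0],1.2]]'
python3 -c "
from h import *; go(.4915,-.282,.096,-18.4)"
```

```text
time_s: 2.53
eef_pos: [0.4956, -0.2857, 0.1033]
eef_rot: [-0.414, 0.413, -0.569, 0.578]
wrist_force: [0.3, -0.5, -0.9]
opening: 0.202
tcp [ 0.4956 -0.2857  0.1033] yaw -18.49 tilt [ 0.006 -1.     0.011] shift cm [-0.22  0.73 -0.51] turn y -0.001
```

```bash
python3 -m jog '[[[0,-0.7,0],[0,0,0],1.2],[[0,-1.5,0],[0,0,0],1.2],[[0,-2,0],[0,0,0],1.2],[[0,-2,0],[0,0,0],1.2],[[0,-2,0],[0,0,0],1.2],[[0,0,0],[0,0,0],1.2]]'
python3 - <<'E'
from h import *
go(.4915,-.282,.17,-12.4)
for n in("side","top"):
    c=imaging.camera(n); np.savez(f"pics/{n}1.npz",**c); cv2.imwrite(f"pics/{n}1.png",c["frame"][:,:,::-1]) 
c=imaging.camera("side")
cv2.imwrite("pics/g2.png",cv2.resize(c["frame"][80:230,300:450],(600,600),interpolation=2)[:,:,::-1])
go(.4915,-.282,.17,-12.4)
E
python3 -m jog '[[[0,0,0],[0,0,0],1.2]]'
```

```text
time_s: 3.03
eef_pos: [0.4931, -0.2832, 0.1876]
eef_rot: [-0.413, 0.413, -0.572, 0.576]
wrist_force: [0.8, -0.1, -0.5]
opening: 0.201
tcp [ 0.4931 -0.2832  0.1876] yaw -18.48 tilt [ 0.004 -1.     0.004] shift cm [-0.07  1.76 -0.2 ] turn y -0.106
tcp [ 0.4909 -0.2814  0.1824] yaw -18.49 tilt [ 0.001 -1.    -0.003] shift cm [0.04 1.24 0.08] turn y -0.106
time_s: 3.27
eef_pos: [0.4902, -0.2808, 0.181]
eef_rot: [0.412, -0.414, 0.575, -0.572]
wrist_force: [0.6, 0.8, -1.7]
opening: 0.199
```

View pics/g2.png

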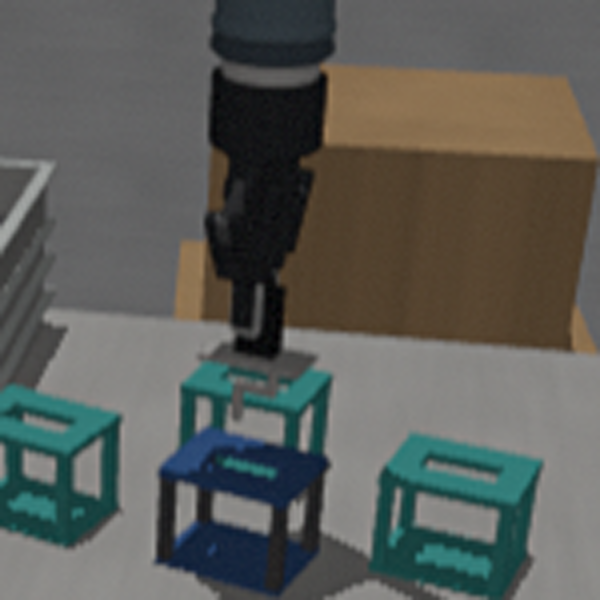

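Run:
```python
from h import *
go(.4915,-.282,.17,-12.4)
p,R=tool(); M=R.as_matrix()
c=imaging.camera("side")
f=c["frame"][:,:,:].astype(int)
# flange/bar: light neutral pixels near the gripper
P=cloud(c,np.ones((480,640),bool)); 
q=(P-p)@np.c_[M[:,2],M[:,0],-M[:,1]]  # along hook x, jaw, up
k=(abs(q[:,0])<.06)&(abs(q[:,1])<.035)&(q[:,2]>-.09)&(q[:,2]<.0)
h,e=np.histogram(q[k,2],np.arange(-.09,.001,.004)); print(list(zip((e[:-1]*1000).round(),h)))
fl=k&(abs(q[:,0])<.045)
for a in np.arange(-.09,0,.004):
    s=k&(q[:,2]>=a)&(q[:,2]<a+.004)
    if s.sum()>2: print(round(a*1000),q[s,:2].mean(0).round(4),np.ptp(q[s,0]).round(3),np.ptp(q[s,1]).round(3))
print(cast(c,[[359.5,183.7]],0.115)-p, cast(c,[[359.5,183.7]],0.105)-p)
```

```text
tcp [ 0.4902 -0.2808  0.181 ] yaw -18.49 tilt [-0.    -1.    -0.005] shift cm [0.07 1.1  0.17] turn y -0.106
[(np.float64(-90.0), np.int64(0)), (np.float64(-86.0), np.int64(0)), (np.float64(-82.0), np.int64(0)), (np.float64(-78.0), np.int64(0)), (np.float64(-74.0), np.int64(1)), (np.float64(-70.0), np.int64(4)), (np.float64(-66.0), np.int64(3)), (np.float64(-62.0), np.int64(4)), (np.float64(-58.0), np.int64(4)), (np.float64(-54.0), np.int64(2)), (np.float64(-50.0), np.int64(6)), (np.float64(-46.0), np.int64(17)), (np.float64(-42.0), np.int64(8)), (np.float64(-38.0), np.int64(5)), (np.float64(-34.0), np.int64(4)), (np.float64(-30.0), np.int64(0)), (np.float64(-26.0), np.int64(7)), (np.float64(-22.0), np.int64(79)), (np.float64(-18.0), np.int64(72)), (np.float64(-14.0), np.int64(16)), (np.float64(-10.0), np.int64(17)), (np.float64(-6.0), np.int64(16))]
-70 [ 0.0047 -0.003 ] 0.004 0.005
-66 [ 0.0073 -0.0024] 0.002 0.006
-62 [ 0.0043 -0.0032] 0.007 0.005
-58 [ 0.0063 -0.0029] 0.007 0.004
-50 [-0.003  -0.0036] 0.027 0.008
-46 [-0.0066 -0.0014] 0.029 0.012
-42 [-0.0095 -0.0026] 0.028 0.007
-38 [-0.0218 -0.004 ] 0.007 0.004
-34 [-0.0199 -0.0036] 0.006 0.002
-26 [-0.0055 -0.017 ] 0.069 0.003
-22 [-0.0057 -0.0072] 0.077 0.044
-18 [-0.0173 -0.0055] 0.072 0.044
-14 [-0.0082 -0.0073] 0.03 0.016
-10 [-0.0092 -0.0082] 0.029 0.014
-6 [-0.0115 -0.0071] 0.029 0.016
-2 [-0.0176 -0.0069] 0.013 0.003
[[ 0.00405462 -0.00092471 -0.0659744 ]] [[ 0.00555243 -0.02271243 -0.0759744 ]]
```

```bash
python3 -m jog '[[[-1.5,0,0.2],[0,-0.03,0],1.2],[[-2.5,0,0.2],[0,-0.04,0],1.2],[[-3,0,0.1],[0,-0.036,0],1.2],[[-3,0,0],[0,0,0],1.2],[[-3,0,0],[0,0,0],1.2],[[-3,0,0],[0,0,0],1.2],[[-3,0,0],[0,0,0],1.2],[[-3,0,0],[0,0,0],1.2],[[-3,0,0],[0,0,0],1.2],[[-2,0,0],[0,0,0],1.2],[[0,0,0],[0,0,0],1.2],[[0,0,0],[0,0,0],1.2]]'
python3 -c "
from h import *; go(.622,.040,.175,-12.4)"
```

```text
time_s: 4.32
eef_pos: [0.5506, -0.006, 0.1642]
eef_rot: [0.438, -0.448, 0.561, -0.541]
wrist_force: [-0.4, 0.3, -1.5]
opening: 0.204
tcp [ 0.5506 -0.006   0.1642] yaw -12.38 tilt [-0.006 -0.999 -0.032] shift cm [-6.03 -1.23  5.95] turn y 0.0
```

```bash
python3 -m jog '[[[-1,-0.5,1],[0.016,0,-0.003],1.2],[[-1,-0.5,1],[0.01,0,-0.003],1.2],[[-1,-0.2,1],[0.006,0,0],1.2],[[-1,0,1],[0,0,0],1.2],[[-1,0,1],[0,0,0],1.2],[[-0.8,0,0.7],[0,0,0],1.2],[[0,0,0],[0,0,0],1.2],[[0,0,0],[0,0,0],1.2],[[0,0,0],[0,0,0],1.2]]'
python3 - <<'E'
from h import *
go(.622,.040,.175,-12.4)
c=imaging.camera("side");t=imaging.camera("top"); np.savez("pics/side2.npz",**c);np.savez("pics/top2.npz",**t)
cv2.imwrite("pics/g3.png",cv2.hconcat([cv2.resize(c["frame"][190:310,220:340],(400,400),interpolation=2),cv2.resize(t["frame"][120:300,220:400],(400,400),interpolation=2)])[:,:,::-1])
E
```

```text
time_s: 5.07
eef_pos: [0.6276, 0.036, 0.1765]
eef_rot: [-0.442, 0.44, -0.551, 0.555]
wrist_force: [-0.5, -0.8, -1.1]
opening: 0.196
tcp [0.6276 0.036  0.1765] yaw -12.91 tilt [ 0.002 -1.     0.007] shift cm [-0.26  0.15 -0.64] turn y -0.009
```

View pics/g3.png

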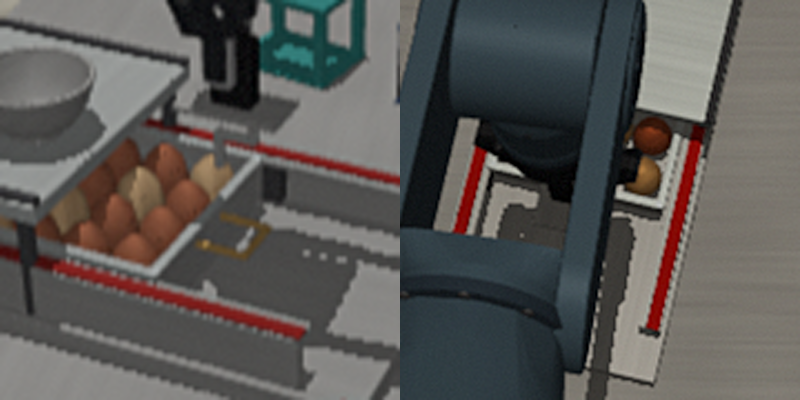

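Run:
```python
from h import *
c=dict(np.load("pics/side2.npz")); p,R=tool(); M=R.as_matrix()
X=np.array([.977,-.214]);Y=np.array([.214,.977])
m=hsv(c,(14,120,70),(30,255,255),(279,253,303,270)); v,u=np.nonzero(m); P=cast(c,np.c_[u,v],.05)[:,:2]; k=cloud(c,m)
k=k[(k[:,2]>.04)]
for A in(P,k[:,:2]): 
    a=A@X; b=A@Y; print(len(a),"x'",np.percentile(a,[0,5,50,95,100]).round(4),"y'",np.percentile(b,[0,5,50,95,100]).round(4))
print(rect(P)); e=np.array([.628,.0387]); print("eye est",e@X,e@Y)
P=cloud(c,np.ones((480,640),bool)); q=(P-p)@np.c_[M[:,2],M[:,0],-M[:,1]]
for a in np.arange(-.078,-.01,.004):
    s=(abs(q[:,0])<.045)&(abs(q[:,1])<.03)&(q[:,2]>=a)&(q[:,2]<a+.004)
    if s.sum()>1: print(round(a*1000),s.sum(),q[s,:2].mean(0).round(4))
```

```text
62 x' [0.5811 0.582  0.5969 0.6185 0.6208] y' [0.1506 0.1516 0.1742 0.1934 0.1937]
61 x' [0.58   0.5813 0.5964 0.6178 0.6191] y' [0.1522 0.1527 0.1785 0.1932 0.1944]
(array([623.5,  39.5]), array([43.2, 39.6]), 78.2)
eye est 0.6052742 0.17220190000000002
-70 6 [ 0.0044 -0.0038]
-66 6 [ 0.0054 -0.0018]
-62 6 [ 0.0041 -0.0016]
-58 6 [ 0.0058 -0.0032]
-54 4 [ 0.0035 -0.0038]
-50 11 [-0.0039 -0.003 ]
-46 28 [-0.006  -0.0024]
-42 15 [-0.0114 -0.0024]
-38 7 [-0.0202 -0.0029]
-26 2 [-0.0002 -0.0186]
-22 141 [-0.0075 -0.0088]
-18 136 [-0.0134 -0.0049]
-14 23 [-0.0102 -0.0075]
```

```bash
python3 -m jog '[[[-0.3,0,-0.6],[-0.007,-0.009,0.002],1.2],[[0,1,0],[0,0,0],1.2],[[0,1,0],[0,0,0],1.2],[[0,1,0],[0,0,0],1.2],[[0,0,0],[0,0,0],1.2],[[0,0,0],[0,0,0],1.2]]'
python3 -c "
from h import *; go(.6215,.040,.108,-12.4)"
```

```text
time_s: 5.67
eef_pos: [0.6195, 0.0394, 0.1427]
eef_rot: [0.442, -0.443, 0.552, -0.551]
wrist_force: [0.2, -0.7, -0.8]
opening: 0.2
tcp [0.6195 0.0394 0.1427] yaw -12.46 tilt [ 0.    -1.    -0.003] shift cm [-0.1   3.47  0.2 ] turn y -0.001
```

```bash
python3 -m jog '[[[-0.1,0.5,0.2],[0.003,0,0],1.2],[[0,0.7,0],[0,0,0],1.2],[[0,0.7,0],[0,0,0],1.2],[[0,0.7,0],[0,0,0],1.2],[[0,0.7,0],[0,0,0],1.2],[[0,0,0],[0,0,0],1.2],[[0,0,0],[0,0,0],1.2]]'
python3 - <<'E'
from h import *
go(.6215,.040,.108,-12.4); print(ctrl.get_obs()["wrist_force"].round(2))
c=imaging.camera("side"); np.savez("pics/side3.npz",**c)
cv2.imwrite("pics/g4.png",cv2.resize(c["frame"][200:300,240:340],(600,600),interpolation=2)[:,:,::-1])
E
```

```text
time_s: 6.25
eef_pos: [0.6215, 0.0401, 0.1051]
eef_rot: [0.443, -0.443, 0.551, -0.551]
wrist_force: [0.1, -0.2, -1.3]
opening: 0.197
tcp [0.6215 0.0401 0.1051] yaw -12.46 tilt [ 0.    -1.    -0.001] shift cm [ 0.01 -0.29 -0.  ] turn y -0.001
[ 0.09 -0.17 -1.3 ]
```

View pics/g4.png

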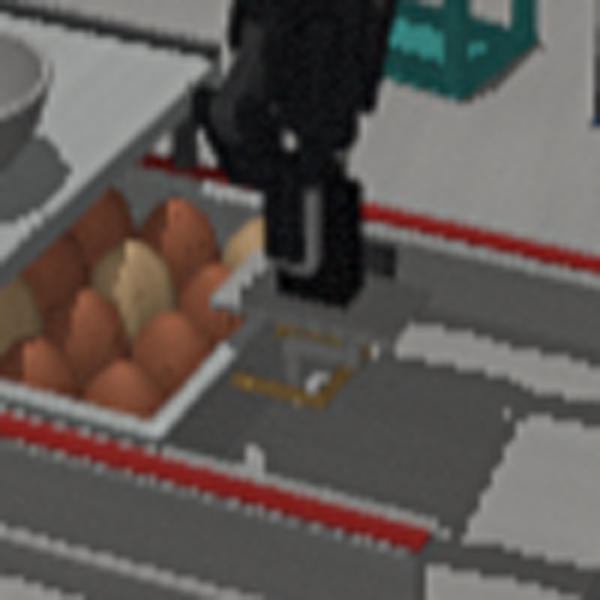

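The tip is inside the loop at (295,375) in the crop, with the pan unmoved and no contact force. I'll start with a gentle pull to learn how the arm responds.

```bash
python3 -m jog '[[[0,-0.2,-0.2],[0,0,0],1.2],[[0,0,-0.3],[0,0,0],1.2],[[0,0,-0.3],[0,0,0],1.2],[[0,0,-0.2],[0,0,0],1.2],[[0,0,-0.2],[0,0,0],1.2],[[0,0,-0.2],[0,0,0],1.2],[[0,0,-0.2],[0,0,0],1.2],[[0,0,-0.2],[0,0,0],1.2],[[0,0,-0.2],[0,0,0],1.2],[[0,0,-0.2],[0,0,0],1.2]]'
cat >> h.py <<'E'
X=np.array([.977,-.214,0])
def st():
    o=ctrl.get_obs(); p,R=tool(); M=R.as_matrix(); f=o["wrist_force"]
    print("t",o["time_s"],"x'",round(p@X*1000,1),"y'",round(p@[214,977,0],1),"z",(p[2]*1000).round(1),"Fx'",round(f@X,2),"f",f.round(2),"yaw",np.degrees(np.arctan2(M[1,2],M[0,2])).round(2),"tilt",M[2].round(3))
E
python3 -c "from h import *; st()"
```

```text
time_s: 7.13
eef_pos: [0.6013, 0.0445, 0.11]
eef_rot: [-0.445, 0.441, -0.549, 0.554]
wrist_force: [2.5, -0.6, -3.2]
opening: 0.202
t 7.1333 x' 577.9 y' 172.1 z 110.0 Fx' 2.53 f [ 2.45 -0.64 -3.17] yaw -12.47 tilt [-0.    -1.     0.008]
```

```bash
python3 -m jog '[[[0,0.1,-0.25],[-0.003,0,0],1.2],[[0,0.1,-0.3],[-0.003,0,0],1.2],[[0,0,-0.35],[-0.002,0,0],1.2],[[0,0,-0.35],[0,0,0],1.2],[[0,0,-0.35],[0,0,0],1.2],[[0,0,-0.35],[0,0,0],1.2],[[0,0,-0.35],[0,0,0],1.2],[[0,0,-0.35],[0,0,0],1.2],[[0,0,-0.35],[0,0,0],1.2],[[0,0,-0.35],[0,0,0],1.2],[[0,0,-0.3],[0,0,0],1.2],[[0,0,-0.2],[0,0,0],1.2]]'
python3 -c "from h import *; st()"
```

```text
time_s: 8.13
eef_pos: [0.5638, 0.0528, 0.1102]
eef_rot: [-0.445, 0.44, -0.549, 0.554]
wrist_force: [2.3, -0.6, -2.7]
opening: 0.201
t 8.1333 x' 539.5 y' 172.3 z 110.2 Fx' 2.4 f [ 2.33 -0.61 -2.7 ] yaw -12.49 tilt [-0.001 -1.     0.01 ]
```

```bash
python3 -m jog '[[[0,0.1,-0.25],[-0.004,0,0],1.2],[[0,0.05,-0.3],[-0.003,0,0],1.2],[[0,0.05,-0.3],[-0.002,0,0],1.2],[[0,0.03,-0.3],[0,0,0],1.2],[[0,0.03,-0.3],[0,0,0],1.2],[[0,0.03,-0.3],[0,0,0],1.2],[[0,0.03,-0.2],[0,0,0],1.2],[[0,0.02,-0.15],[0,0,0],1.2],[[0,0.02,-0.1],[0,0,0],1.2],[[0,0.02,-0.1],[0,0,0],1.2]]'
python3 -c "from h import *; st()"
```

```text
time_s: 8.97
eef_pos: [0.5444, 0.0573, 0.11]
eef_rot: [-0.446, 0.439, -0.548, 0.555]
wrist_force: [4.9, -1.4, -0.4]
opening: 0.199
t 8.9667 x' 519.7 y' 172.4 z 110.0 Fx' 5.1 f [ 4.92 -1.38 -0.41] yaw -12.5 tilt [-0.002 -1.     0.013]
```

```bash
python3 -m jog '[[[0,0.02,-0.1],[-0.003,0,0],1.2],[[0,0.02,-0.1],[-0.003,0,0],1.2],[[0,0.02,-0.1],[-0.003,0,0],1.2],[[0,0.02,-0.1],[0,0,0],1.2]]'
python3 -c "from h import *; st()"
python3 -m jog '[[[0,0.02,-0.1],[-0.003,0,0],1.2],[[0,0.02,-0.1],[-0.003,0,0],1.2],[[0,0.02,-0.1],[-0.003,0,0],1.2],[[0,0.02,-0.1],[0,0,0],1.2]]'
python3 -c "from h import *; st()"
```

```text
time_s: 9.3
eef_pos: [0.5414, 0.058, 0.11]
eef_rot: [-0.445, 0.44, -0.55, 0.553]
wrist_force: [4.3, -1.1, 0.4]
opening: 0.205
t 9.3 x' 516.5 y' 172.5 z 110.0 Fx' 4.44 f [ 4.31 -1.08  0.44] yaw -12.5 tilt [-0.002 -1.     0.007]
time_s: 9.63
eef_pos: [0.5385, 0.0587, 0.11]
eef_rot: [0.443, -0.442, 0.552, -0.551]
wrist_force: [5.3, -1.0, 1.0]
opening: 0.202
t 9.6333 x' 513.6 y' 172.6 z 110.0 Fx' 5.41 f [ 5.33 -0.95  1.02] yaw -12.51 tilt [-0.002 -1.     0.001]
```

Run:
```python
from h import *
c=imaging.camera("side"); np.savez("pics/side4.npz",**c); p,R=tool(); M=R.as_matrix()
P=cloud(c,np.ones((480,640),bool)); q=(P-p)@np.c_[M[:,2],M[:,0],-M[:,1]]
for a in np.arange(-.082,-.01,.004):
    s=(abs(q[:,0])<.045)&(abs(q[:,1])<.012)&(q[:,2]>=a)&(q[:,2]<a+.004)
    if s.sum()>1: print(round(a*1000),s.sum(),q[s,:2].mean(0).round(4))
fl=(abs(q[:,0])<.05)&(q[:,1]<-.011)&(q[:,1]>-.025)&(q[:,2]<-.012)&(q[:,2]>-.03)
print("flange slope",np.polyfit(q[fl,0],q[fl,2],1),np.ptp(q[fl,0]))
m=hsv(c,(14,100,60),(30,255,255),(290,250,345,290)); k=cloud(c,m); k=k[(k[:,2]>.04)&(k[:,2]<.06)]; print("loop x'",len(k),np.percentile(k@X,[2,50,98]).round(4),"tcp",p@X)
cv2.imwrite("pics/g5.png",cv2.resize(c["frame"][200:300,270:370],(600,600),interpolation=2)[:,:,::-1])
```

```text
-82 4 [ 0.0373 -0.002 ]
-78 4 [ 0.037  -0.0043]
-74 3 [0.0369 0.0022]
-70 4 [0.0367 0.0037]
-66 10 [0.0245 0.0015]
-62 12 [ 0.0172 -0.0006]
-58 28 [ 0.0104 -0.002 ]
-54 7 [ 0.0146 -0.0024]
-50 8 [ 0.0063 -0.0009]
-46 41 [ 0.0118 -0.0023]
-42 21 [-0.0059 -0.0022]
-38 4 [-0.02   -0.0031]
-22 67 [-0.0092 -0.0013]
-18 84 [-0.0106 -0.0033]
-14 22 [-0.0085 -0.0064]
flange slope [-0.00651507 -0.01874953] 0.07524768291084716
loop x' 95 [0.511  0.5426 0.6051] tcp 0.5134478644827312
```

View pics/g5.png

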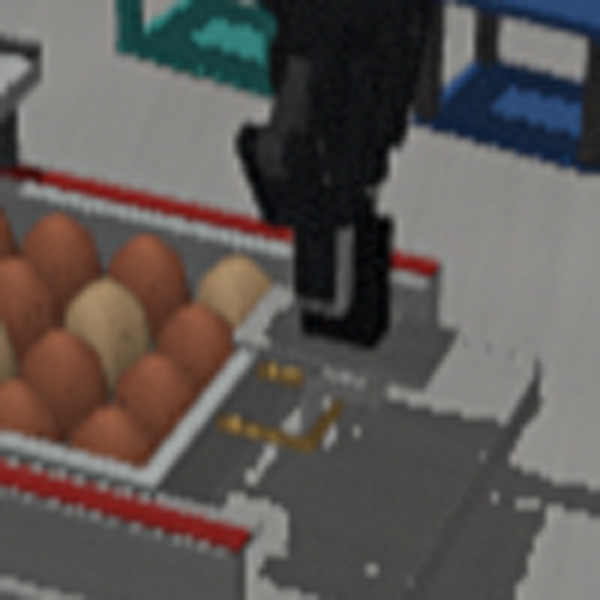

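The hook is level in the grip and the loop is trailing at the tip. The pan is about 50 mm inside the front line. I'll continue slowly.

```bash
for i in 1; do python3 -m jog '[[[0,0,-0.15],[0,0,0],1.2],[[0,0,-0.15],[0,0,0],1.2],[[0,0,-0.15],[0,0,0],1.2],[[0,0,-0.15],[0,0,0],1.2],[[0,0,-0.15],[0,0,0],1.2],[[0,0,-0.15],[0,0,0],1.2]]' >/dev/null; done
python3 -c "from h import *; st()"
python3 -m jog '[[[0,0,-0.15],[0,0,0],1.2],[[0,0,-0.15],[0,0,0],1.2],[[0,0,-0.15],[0,0,0],1.2]]' >/dev/null
python3 -c "from h import *; st()"
```

```text
t 10.1833 x' 504.0 y' 172.6 z 110.0 Fx' 4.78 f [ 4.58 -1.39 -0.73] yaw -12.51 tilt [-0.002 -1.     0.002]
t 10.4333 x' 499.0 y' 172.6 z 110.1 Fx' 4.73 f [ 4.6  -1.09 -0.31] yaw -12.51 tilt [-0.002 -1.     0.002]
```

```bash
python3 -m jog '[[[0,0,-0.1],[0,0,0],1.2],[[0,0,-0.1],[0,0,0],1.2],[[0,0,-0.1],[0,0,0],1.2],[[0,0,-0.1],[0,0,0],1.2],[[0,0,-0.1],[0,0,0],1.2],[[0,0,-0.1],[0,0,0],1.2]]' >/dev/null
python3 -c "from h import *; st()"
python3 -m jog '[[[0,0,-0.1],[0,0,0],1.2],[[0,0,-0.1],[0,0,0],1.2],[[0,0,-0.1],[0,0,0],1.2],[[0,0,-0.1],[0,0,0],1.2],[[0,0,-0.1],[0,0,0],1.2],[[0,0,-0.1],[0,0,0],1.2]]' >/dev/null
python3 -c "from h import *; st()"
```

```text
t 10.9333 x' 492.2 y' 172.6 z 110.0 Fx' 4.82 f [ 4.58 -1.62  0.66] yaw -12.51 tilt [-0.002 -1.     0.001]
t 11.4333 x' 485.6 y' 172.6 z 110.0 Fx' 4.88 f [ 4.79 -0.96  0.47] yaw -12.51 tilt [-0.002 -1.     0.002]
```

```bash
for k in 1; do python3 -m jog '[[[0,0,-0.09],[0,0,0],1.2],[[0,0,-0.09],[0,0,0],1.2],[[0,0,-0.09],[0,0,0],1.2],[[0,0,-0.09],[0,0,0],1.2],[[0,0,-0.09],[0,0,0],1.2]]' >/dev/null
python3 -c "from h import *; st()"; done
python3 -m jog '[[[0,0,-0.09],[0,0,0],1.2],[[0,0,-0.09],[0,0,0],1.2],[[0,0,-0.09],[0,0,0],1.2],[[0,0,-0.09],[0,0,0],1.2],[[0,0,-0.09],[0,0,0],1.2]]' >/dev/null
python3 -c "from h import *; st()"
```

```text
t 11.85 x' 480.5 y' 172.6 z 110.1 Fx' 4.86 f [ 4.66 -1.46  0.19] yaw -12.51 tilt [-0.002 -1.     0.002]
t 12.2667 x' 475.6 y' 172.6 z 110.1 Fx' 5.21 f [ 5.17 -0.72 -0.2 ] yaw -12.51 tilt [-0.002 -1.     0.002]
```

```bash
python3 -m jog '[[[0,0,-0.09],[0,0,0],1.2],[[0,0,-0.09],[0,0,0],1.2],[[0,0,-0.09],[0,0,0],1.2],[[0,0,-0.09],[0,0,0],1.2],[[0,0,-0.09],[0,0,0],1.2]]' >/dev/null
python3 -c "from h import *; st()"
```

```text
t 12.6833 x' 470.5 y' 172.7 z 110.0 Fx' 4.18 f [ 4.12 -0.75 -0.99] yaw -12.5 tilt [-0.002 -1.     0.002]
```

```bash
python3 -m jog '[[[0,0,-0.09],[0,0,0],1.2],[[0,0,-0.09],[0,0,0],1.2],[[0,0,-0.09],[0,0,0],1.2],[[0,0,-0.09],[0,0,0],1.2],[[0,0,-0.09],[0,0,0],1.2]]' >/dev/null
python3 -c "from h import *; st()"
```

```text
t 13.1 x' 465.5 y' 172.7 z 110.1 Fx' 4.51 f [ 4.44 -0.8  -0.45] yaw -12.51 tilt [-0.002 -1.     0.002]
```

```bash
python3 -m jog '[[[0,0,-0.09],[0,0,0],1.2],[[0,0,-0.09],[0,0,0],1.2],[[0,0,-0.09],[0,0,0],1.2],[[0,0,-0.09],[0,0,0],1.2],[[0,0,-0.09],[0,0,0],1.2]]' >/dev/null
python3 -c "from h import *; st()"
```

```text
t 13.5167 x' 460.5 y' 172.7 z 110.1 Fx' 4.53 f [ 4.26 -1.75 -0.25] yaw -12.51 tilt [-0.002 -1.     0.002]
```

```bash
python3 -m jog '[[[0,0,-0.09],[0,0,0],1.2],[[0,0,-0.09],[0,0,0],1.2],[[0,0,-0.09],[0,0,0],1.2],[[0,0,-0.09],[0,0,0],1.2],[[0,0,-0.09],[0,0,0],1.2]]' >/dev/null
python3 -c "from h import *; st()"
```

```text
t 13.9333 x' 455.5 y' 172.7 z 110.0 Fx' 3.93 f [ 3.81 -0.99 -0.04] yaw -12.5 tilt [-0.002 -1.     0.001]
```

```bash
python3 -m jog '[[[0,0,-0.09],[0,0,0],1.2],[[0,0,-0.09],[0,0,0],1.2],[[0,0,-0.09],[0,0,0],1.2],[[0,0,-0.09],[0,0,0],1.2],[[0,0,-0.09],[0,0,0],1.2]]' >/dev/null
python3 -c "from h import *; st()"
```

```text
t 14.35 x' 450.5 y' 172.7 z 110.1 Fx' 5.41 f [ 5.38 -0.71 -0.64] yaw -12.5 tilt [-0.002 -1.     0.002]
```

```bash
python3 -m jog '[[[0,0,-0.09],[0,0,0],1.2],[[0,0,-0.09],[0,0,0],1.2],[[0,0,-0.09],[0,0,0],1.2],[[0,0,-0.09],[0,0,0],1.2],[[0,0,-0.09],[0,0,0],1.2]]' >/dev/null
python3 -c "from h import *; st()"
```

```text
t 14.7667 x' 445.5 y' 172.7 z 110.0 Fx' 4.75 f [ 4.54 -1.46 -0.74] yaw -12.5 tilt [-0.002 -1.     0.002]
```

```bash
python3 -m jog '[[[0,0,-0.09],[0,0,0],1.2],[[0,0,-0.09],[0,0,0],1.2],[[0,0,-0.09],[0,0,0],1.2],[[0,0,-0.09],[0,0,0],1.2],[[0,0,-0.09],[0,0,0],1.2]]' >/dev/null
python3 -c "from h import *; st()"
```

```text
t 15.1833 x' 440.5 y' 172.7 z 110.0 Fx' 4.8 f [ 4.77 -0.67 -0.35] yaw -12.51 tilt [-0.002 -1.     0.002]
```

```bash
python3 -m jog '[[[0,0,-0.09],[0,0,0],1.2],[[0,0,-0.09],[0,0,0],1.2],[[0,0,-0.09],[0,0,0],1.2],[[0,0,-0.09],[0,0,0],1.2]]' >/dev/null
python3 -c "from h import *; st()"
```

```text
t 15.5167 x' 436.5 y' 172.7 z 110.0 Fx' 4.8 f [ 4.76 -0.7   0.49] yaw -12.51 tilt [-0.002 -1.     0.002]
```

```bash
python3 -m jog '[[[0,0,-0.09],[0,0,0],1.2],[[0,0,-0.09],[0,0,0],1.2],[[0,0,-0.09],[0,0,0],1.2],[[0,0,-0.09],[0,0,0],1.2]]' >/dev/null
python3 -c "from h import *; st()"
```

```text
t 15.85 x' 432.5 y' 172.8 z 110.0 Fx' 4.94 f [ 4.95 -0.51  0.79] yaw -12.5 tilt [-0.002 -1.     0.002]
```

Run:
```python
from h import *
c=imaging.camera("side"); t=imaging.camera("top"); np.savez("pics/side5.npz",**c); st()
cv2.imwrite("pics/g6.png",cv2.hconcat([cv2.resize(c["frame"][190:330,240:380],(400,400),interpolation=2),cv2.resize(t["frame"][140:320,220:400],(400,400),interpolation=2)])[:,:,::-1])
```

```text
t 15.95 x' 432.4 y' 172.8 z 110.0 Fx' 4.62 f [ 4.45 -1.26  1.02] yaw -12.5 tilt [-0.002 -1.     0.001]
```

View pics/g6.png

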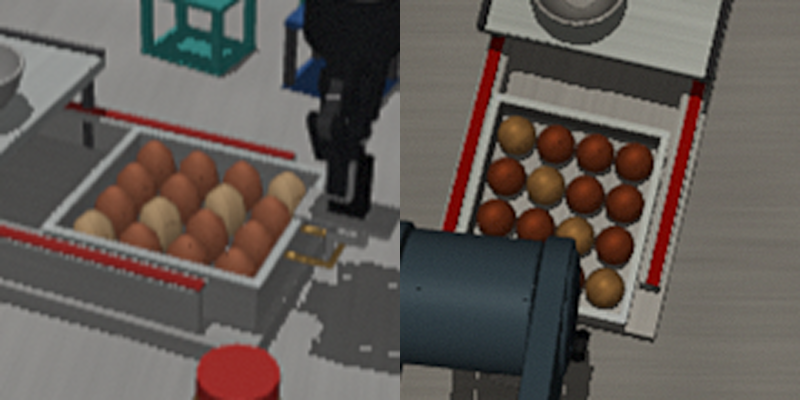

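Run:
```python
from h import *
t=imaging.camera("top")
print(cast(t,[[323.5,286.2]],.065)@X, cast(t,[[334.7,292.1]],.02)@X)
c=imaging.camera("side"); P=cloud(c,np.ones((480,640),bool))
y=P@np.array([.214,.977,0]); x=P@X
# rim in pan's camera-side part: z .058-.068
for lo,hi,n in((.058,.069,"rim"),(.015,.026,"deck")):
    for a in (.10,.12,.19,.22,.24,.25):
        k=(P[:,2]>lo)&(P[:,2]<hi)&(abs(y-a)<.006); print(n,a,k.sum(),np.percentile(x[k],[0,2,5]).round(4) if k.sum() else "")
```

```text
[0.46733522] [0.46394148]
rim 0.1 103 [0.0133 0.0372 0.4704]
rim 0.12 189 [0.4681 0.4828 0.4855]
rim 0.19 144 [0.4659 0.4667 0.4693]
rim 0.22 61 [0.4653 0.4668 0.4684]
rim 0.24 210 [0.4659 0.4682 0.4722]
rim 0.25 407 [0.4661 0.4693 0.4751]
deck 0.1 97 [-0.0258  0.0141  0.0152]
deck 0.12 94 [0.4619 0.4625 0.4641]
deck 0.19 196 [0.4617 0.4634 0.4684]
deck 0.22 17 [0.4624 0.4626 0.4627]
deck 0.24 19 [0.4621 0.4621 0.4622]
deck 0.25 82 [0.4615 0.4622 0.4634]
```

Pan front is at x' ≈ 0.466 and the front line at 0.4975, so the pan is about 31 mm out. The stops must be within the next few millimetres.

```bash
python3 -m jog '[[[0,0,-0.08],[0,0,0],1.2],[[0,0,-0.08],[0,0,0],1.2],[[0,0,-0.08],[0,0,0],1.2]]' >/dev/null
python3 -c "from h import *; st()"
```

```text
t 16.3 x' 430.2 y' 172.7 z 110.0 Fx' 3.95 f [ 3.92 -0.54  0.  ] yaw -12.51 tilt [-0.002 -1.     0.002]
```

```bash
python3 -m jog '[[[0,0,-0.08],[0,0,0],1.2],[[0,0,-0.08],[0,0,0],1.2]]' >/dev/null
python3 -c "from h import *; st()"
```

```text
t 16.4667 x' 428.5 y' 172.8 z 110.0 Fx' 4.71 f [ 4.65 -0.77 -0.17] yaw -12.51 tilt [-0.002 -1.     0.002]
```

```bash
python3 -m jog '[[[0,0,-0.07],[0,0,0],1.2],[[0,0,-0.07],[0,0,0],1.2]]' >/dev/null
python3 -c "from h import *; st()"
```

```text
t 16.6333 x' 426.9 y' 172.8 z 110.0 Fx' 4.5 f [ 4.24 -1.67 -0.23] yaw -12.51 tilt [-0.002 -1.     0.002]
```

```bash
python3 -m jog '[[[0,0,-0.07],[0,0,0],1.2],[[0,0,-0.07],[0,0,0],1.2]]' >/dev/null
python3 -c "from h import *; st()"
```

```text
t 16.8 x' 425.9 y' 172.9 z 110.1 Fx' 8.07 f [ 7.99 -1.21 -2.83] yaw -12.52 tilt [-0.003 -1.     0.003]
```

The stop is felt: force jumped to 8.1 N at x' ≈ 426. Now single small rows to hold about 9 to 10 N.

```bash
python3 -m jog '[[[0,0,-0.06],[0,0,0],1.2]]' >/dev/null
python3 -c "from h import *; st()"
```

```text
t 16.8833 x' 425.8 y' 173.0 z 110.2 Fx' 7.33 f [ 7.16 -1.58 -3.34] yaw -12.53 tilt [-0.003 -1.     0.005]
```

```bash
python3 -m jog '[[[0,0,-0.04],[0,0,0],1.2]]' >/dev/null
python3 -c "from h import *; st()"
```

```text
t 16.9667 x' 425.8 y' 173.0 z 110.2 Fx' 6.63 f [ 6.42 -1.65 -1.73] yaw -12.53 tilt [-0.003 -1.     0.006]
```

```bash
python3 -m jog '[[[0,0,-0.07],[0,0,0],1.2],[[0,0,-0.07],[0,0,0],1.2]]' >/dev/null
python3 -c "from h import *; st()"
```

```text
t 17.1333 x' 425.5 y' 173.1 z 110.2 Fx' 7.4 f [ 7.33 -1.12 -3.66] yaw -12.54 tilt [-0.003 -1.     0.009]
```

```bash
python3 -m jog '[[[0,0,-0.08],[0,0,0],1.2],[[0,0,-0.08],[0,0,0],1.2]]' >/dev/null
python3 -c "from h import *; st()"
```

```text
t 17.3 x' 425.2 y' 173.1 z 110.2 Fx' 7.27 f [ 7.09 -1.64 -4.  ] yaw -12.55 tilt [-0.004 -1.     0.013]
```

```bash
python3 -m jog '[[[0,0,-0.07],[-0.004,0,0],1.2],[[0,0,-0.07],[-0.004,0,0],1.2]]' >/dev/null
python3 -c "from h import *; st()"
```

```text
t 17.4667 x' 425.4 y' 173.1 z 110.3 Fx' 7.52 f [ 7.41 -1.29 -3.97] yaw -12.55 tilt [-0.004 -1.     0.009]
```

```bash
python3 -m jog '[[[0,0,-0.08],[-0.005,0,0],1.2],[[0,0,-0.08],[-0.005,0,0],1.2]]' >/dev/null
python3 -c "from h import *; st()"
```

```text
t 17.6333 x' 425.4 y' 173.1 z 110.3 Fx' 9.31 f [ 9.2  -1.52 -3.69] yaw -12.57 tilt [-0.004 -1.     0.003]
```

Now 9.3 N with the pose stationary. I'll hold this for a good second.

```bash
python3 -m jog '[[[0,0,-0.08],[-0.004,0,0],1.2],[[0,0,-0.08],[-0.004,0,0],1.2],[[0,0,-0.08],[-0.003,0,0],1.2],[[0,0,-0.08],[-0.004,0,0],1.2]]' >/dev/null
python3 -c "from h import *; st()"
```

```text
t 17.9667 x' 425.8 y' 173.0 z 110.5 Fx' 8.82 f [ 8.78 -1.1  -4.23] yaw -12.6 tilt [-0.005 -1.    -0.004]
```

```bash
python3 -m jog '[[[0,0,-0.08],[-0.004,0,0],1.2],[[0,0,-0.08],[-0.004,0,0],1.2],[[0,0,-0.08],[-0.004,0,0],1.2],[[0,0,-0.08],[-0.004,0,0],1.2]]' >/dev/null
python3 -c "from h import *; st()"
```

```text
t 18.3 x' 426.2 y' 173.0 z 110.5 Fx' 8.52 f [ 8.41 -1.43 -4.81] yaw -12.64 tilt [-0.006 -1.    -0.011]
```

```bash
python3 -m jog '[[[0,0,-0.08],[-0.004,0,0],1.2],[[0,0,-0.08],[-0.004,0,0],1.2],[[0,0,-0.08],[-0.004,0,0],1.2],[[0,0,-0.08],[-0.004,0,0],1.2]]' >/dev/null
python3 -c "from h import *; st()"
```

```text
t 18.6333 x' 426.7 y' 172.9 z 110.5 Fx' 7.46 f [ 7.32 -1.44 -3.78] yaw -12.67 tilt [-0.006 -1.    -0.018]
```

```bash
python3 -m jog '[[[0,0,-0.1],[-0.001,0,0],1.2],[[0,0,-0.11],[-0.001,0,0],1.2]]' >/dev/null
python3 -c "from h import *; st()"
```

```text
t 18.8 x' 426.5 y' 172.9 z 110.6 Fx' 7.98 f [ 8.06 -0.48 -3.85] yaw -12.69 tilt [-0.007 -1.    -0.016]
```

```bash
python3 -m jog '[[[0,0,-0.12],[-0.002,0,0],1.2],[[0,0,-0.12],[-0.002,0,0],1.2]]' >/dev/null
python3 -c "from h import *; st()"
```

```text
t 18.9667 x' 426.3 y' 172.9 z 110.7 Fx' 8.37 f [ 8.03 -2.43 -5.73] yaw -12.72 tilt [-0.007 -1.    -0.014]
```

```bash
python3 -m jog '[[[0,0,-0.13],[-0.003,0,0],1.2],[[0,0,-0.13],[-0.003,0,0],1.2]]' >/dev/null
python3 -c "from h import *; st()"
```

```text
t 19.1333 x' 426.3 y' 172.9 z 111.1 Fx' 9.2 f [ 9.03 -1.81 -3.87] yaw -12.74 tilt [-0.008 -1.    -0.014]
```

```bash
python3 -m jog '[[[0,0,-0.13],[-0.003,0,0],1.2],[[0,0,-0.13],[-0.003,0,0],1.2],[[0,0,-0.13],[-0.003,0,0],1.2],[[0,0,-0.13],[-0.003,0,0],1.2]]' >/dev/null
python3 -c "from h import *; st()"
```

```text
t 19.4667 x' 426.3 y' 172.8 z 111.7 Fx' 9.96 f [ 9.95 -1.1  -4.55] yaw -12.77 tilt [-0.009 -1.    -0.013]
```

```bash
python3 -m jog '[[[0,0,-0.13],[-0.003,0,0],1.2],[[0,0,-0.13],[-0.003,0,0],1.2],[[0,0,-0.13],[-0.003,0,0],1.2],[[0,0,-0.13],[-0.003,0,0],1.2]]' >/dev/null
python3 -c "from h import *; st()"
```

```text
t 19.8 x' 426.3 y' 172.8 z 112.4 Fx' 8.45 f [ 8.49 -0.7  -5.38] yaw -12.82 tilt [-0.01  -1.    -0.012]
```

```bash
python3 -m jog '[[[0,0.05,-0.14],[-0.003,0,0.001],1.2],[[0,0.05,-0.14],[-0.003,0,0.001],1.2],[[0,0.05,-0.14],[-0.003,0,0.001],1.2],[[0,0.05,-0.14],[-0.003,0,0.001],1.2]]' >/dev/null
python3 -c "from h import *; st()"
```

```text
t 20.1333 x' 426.2 y' 172.6 z 111.4 Fx' 9.87 f [ 9.56 -2.47 -3.22] yaw -12.86 tilt [-0.014 -1.    -0.011]
```

```bash
python3 -m jog '[[[0,0.05,-0.14],[-0.003,0,0],1.2],[[0,0.05,-0.14],[-0.003,0,0],1.2],[[0,0.05,-0.14],[-0.003,0,0],1.2],[[0,0.05,-0.14],[-0.003,0,0],1.2]]' >/dev/null
python3 -c "from h import *; st()"
```

```text
t 20.4667 x' 426.1 y' 172.5 z 110.5 Fx' 8.71 f [ 8.41 -2.3  -4.12] yaw -12.9 tilt [-0.015 -1.    -0.01 ]
```

Pull held for about 3 s at 7.4 to 10 N. Now I'll relax, centre the tip in the loop and lift.

```bash
python3 -m jog '[[[0,0,0.1],[0,0,0],1.2],[[0,0,0.3],[0.005,0,-0.007],1.2],[[0,0,0.3],[0.005,0,-0.008],1.2],[[0,0,0],[0,0,0],1.2]]' 
python3 -c "from h import *; st()"
```

```text
time_s: 20.8
eef_pos: [0.4551, 0.0764, 0.1078]
eef_rot: [0.437, -0.444, 0.556, -0.551]
wrist_force: [-0.5, 0.4, -0.9]
opening: 0.201
t 20.8 x' 428.3 y' 172.0 z 107.8 Fx' -0.53 f [-0.46  0.38 -0.89] yaw -12.93 tilt [ 0.003 -1.    -0.011]
```

```bash
python3 -m jog '[[[0,0,0.3],[0.006,0,0],1.2],[[0,-0.5,0.2],[0.003,0,0],1.2],[[0,-1,0],[0,0,0],1.2],[[0,-1.5,0],[0,0,0],1.2],[[0,-2,0],[0,0,0],1.2],[[0,-2,0],[0,0,0],1.2],[[0,-1,0],[0,0,0],1.2],[[0,0,0],[0,0,0],1.2],[[0,0,0],[0,0,0],1.2],[[0,0,0],[0,0,0],1.2]]'
python3 - <<'E'
from h import *
st()
c=imaging.camera("side"); t=imaging.camera("top"); P=cloud(c,np.ones((480,640),bool)); p,R=tool(); M=R.as_matrix()
y=P@np.array([.214,.977,0]); x=P@X
for a in (.12,.14,.19,.22,.24):
    k=(P[:,2]>.058)&(P[:,2]<.069)&(abs(y-a)<.006)&(x>.45); print("rim",a,k.sum(),np.percentile(x[k],[0,2,5]).round(4))
q=(P-p)@np.c_[M[:,2],M[:,0],-M[:,1]]
for a in np.arange(-.082,-.01,.004):
    s=(abs(q[:,0])<.045)&(abs(q[:,1])<.012)&(q[:,2]>=a)&(q[:,2]<a+.004)
    if s.sum()>1: print(round(a*1000),s.sum(),q[s,:2].mean(0).round(4))
go(.498,-.283,.185,-18.4)
cv2.imwrite("pics/g7.png",cv2.hconcat([cv2.resize(c["frame"][150:330,240:420],(400,400),interpolation=2),cv2.resize(t["frame"][140:340,200:400],(400,400),interpolation=2)])[:,:,::-1])
E
```

```text
time_s: 21.63
eef_pos: [0.4563, 0.0766, 0.1931]
eef_rot: [0.438, -0.444, 0.555, -0.551]
wrist_force: [0.5, -0.2, -0.8]
opening: 0.201
t 21.6333 x' 429.4 y' 172.5 z 193.1 Fx' 0.5 f [ 0.47 -0.22 -0.82] yaw -12.84 tilt [ 0.003 -1.    -0.011]
rim 0.12 211 [0.4593 0.4626 0.4752]
rim 0.14 29 [0.4596 0.4602 0.461 ]
rim 0.19 140 [0.4598 0.4608 0.4637]
rim 0.22 58 [0.4597 0.4599 0.4615]
rim 0.24 210 [0.4601 0.4624 0.466 ]
-74 2 [ 0.0091 -0.0007]
-70 5 [ 0.0049 -0.0023]
-66 4 [ 0.0061 -0.004 ]
-62 7 [ 0.0059 -0.0038]
-58 4 [ 0.0055 -0.002 ]
-54 4 [ 0.0067 -0.004 ]
-50 7 [-0.0009 -0.0032]
-46 32 [-0.0064 -0.0032]
-42 22 [-0.0058 -0.0016]
-38 7 [-0.0209 -0.0031]
-34 3 [-0.0196 -0.0038]
-22 32 [-0.0051 -0.0021]
-18 127 [-0.0105 -0.0021]
-14 23 [-0.0069 -0.0087]
tcp [0.4559 0.0766 0.1924] yaw -12.84 tilt [ 0.004 -1.    -0.012] shift cm [34.12  0.71 12.11] turn y 0.097
```

View pics/g7.png

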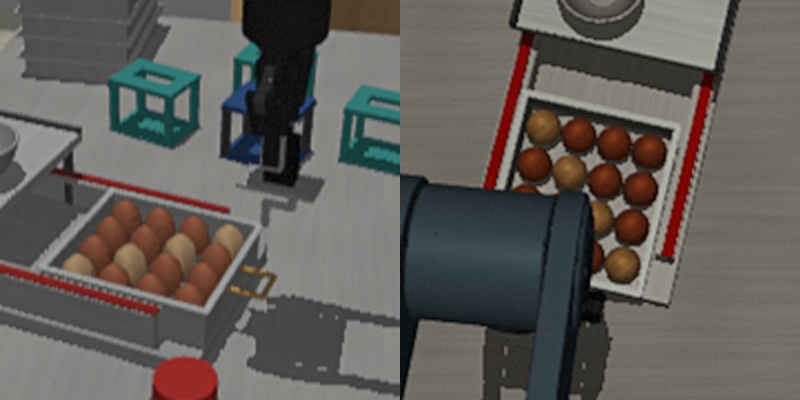

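The pan sits drawn out, square and level, with its front about 37 mm beyond the front line by image (the stated limit for the stops is 35). The hook is clear of the loop, level, and unchanged in the grip. Now back to the stand.

```bash
python3 -m jog '[[[1.5,0,0.5],[0.006,0,0],1.2],[[2.5,0,1],[0.006,0,0],1.2],[[2.5,0,1],[0,0.02,0],1.2],[[2.5,0,1],[0,0.02,0],1.2],[[2.5,0,1],[0,0.02,0],1.2],[[2.5,0,1],[0,0.02,0],1.2],[[2.5,0,1],[0,0.017,0],1.2],[[2.5,0,1],[0,0,0],1.2],[[2.5,0,1],[0,0,0],1.2],[[1.5,0,0.5],[0,0,0],1.2],[[0,0,0],[0,0,0],1.2],[[0,0,0],[0,0,0],1.2]]' 
python3 -c "from h import *; st(); go(.4975,-.284,.185,-18.4)"
```

```text
time_s: 22.73
eef_pos: [0.4736, -0.1768, 0.1796]
eef_rot: [0.408, -0.418, 0.58, -0.568]
wrist_force: [-0.2, -0.1, -1.5]
opening: 0.202
t 22.7333 x' 500.5 y' -71.3 z 179.6 Fx' -0.18 f [-0.2  -0.09 -1.53] yaw -18.52 tilt [ 0.001 -1.    -0.022]
tcp [ 0.4736 -0.1768  0.1796] yaw -18.52 tilt [ 0.001 -1.    -0.022] shift cm [ 9.41 -0.66  5.66] turn y -0.002
```

```bash
python3 -m jog '[[[1.2,-0.3,0.7],[0.01,0,0],1.2],[[1.6,-0.3,1],[0.008,0,0],1.2],[[1.6,0,1],[0.004,0,0],1.2],[[1.6,0,1],[0,0,0],1.2],[[1.6,0,1],[0,0,0],1.2],[[1,0,0.6],[0,0,0],1.2],[[0,0,0],[0,0,0],1.2],[[0,0,0],[0,0,0],1.2],[[0,0,0],[0,0,0],1.2]]' 
python3 -c "from h import *; st(); go(.4975,-.284,.185,-18.4)"
```

```text
time_s: 23.48
eef_pos: [0.4977, -0.2734, 0.1827]
eef_rot: [0.416, -0.416, 0.573, -0.571]
wrist_force: [0.3, 0.3, -1.8]
opening: 0.197
t 23.4833 x' 544.8 y' -160.6 z 182.7 Fx' 0.25 f [ 0.33  0.33 -1.75] yaw -17.97 tilt [-0.003 -1.    -0.003]
tcp [ 0.4977 -0.2734  0.1827] yaw -17.97 tilt [-0.003 -1.    -0.003] shift cm [ 1.01 -0.23  0.3 ] turn y 0.007
```

Correct it, then check from the side camera against the stand before lowering.

```bash
python3 -m jog '[[[0.9,0,0.3],[0.003,0.007,-0.003],1.2],[[0,1,0],[0,0,0],1.2],[[0,1,0],[0,0,0],1.2],[[0,0,0],[0,0,0],1.2],[[0,0,0],[0,0,0],1.2],[[0,0,0],[0,0,0],1.2]]'
python3 - <<'E'
from h import *
st(); go(.4975,-.284,.1035,-18.4); p,R=tool(); M=R.as_matrix()
c=imaging.camera("side"); P=cloud(c,np.ones((480,640),bool)); W=np.c_[M[:,2],M[:,0],-M[:,1]]; q=(P-p)@W
f=(abs(q[:,0])<.06)&(abs(q[:,1])<.035)&(q[:,2]<-.013)&(q[:,2]>-.026); print("flange",rect(q[f]),q[f,2].mean())
tip=(abs(q[:,0]-.006)<.01)&(abs(q[:,1])<.01)&(q[:,2]<-.053)&(q[:,2]>-.074); print("tip",tip.sum(),q[tip].mean(0).round(4),q[tip,2].min())
b=hsv(c,(105,110,30),(125,255,255),(320,170,400,240)); C=cloud(c,b); C=C[abs(C[:,2]-.08)<.005]; r=rect(C); print("stand top now (side)",r, "rel tcp", (np.r_[r[0]/1000,.08]-p)@W)
E
```

```text
time_s: 23.98
eef_pos: [0.497, -0.2797, 0.1595]
eef_rot: [0.414, -0.415, 0.574, -0.572]
wrist_force: [0.1, -0.3, -0.9]
opening: 0.202
t 23.9833 x' 545.5 y' -166.9 z 159.5 Fx' 0.21 f [ 0.14 -0.34 -0.86] yaw -18.22 tilt [-0.001 -1.    -0.002]
tcp [ 0.497  -0.2797  0.1595] yaw -18.22 tilt [-0.001 -1.    -0.002] shift cm [0.4  5.6  0.19] turn y 0.003
flange (array([-7.4, -0.9]), array([77.7, 44.9]), 1.0) -0.01819671265720669
tip 17 [ 0.0054 -0.0024 -0.0619] -0.07011295859915519
stand top now (side) (array([ 488.6, -279.4]), array([80.1, 98.4]), 71.7) rel tcp [-0.00795869  0.00245019 -0.07955701]
```

```bash
python3 -m jog '[[[0.33,0,0],[0.002,0,0],1.2],[[0,0,0],[0,0,0],1.2],[[0,1,0],[0,0,0],1.2],[[0,1,0],[0,0,0],1.2],[[0,1,0],[0,0,0],1.2],[[0,0.8,0],[0,0,0],1.2],[[0,0,0],[0,0,0],1.2],[[0,0,0],[0,0,0],1.2]]' 
python3 -c "from h import *; st(); go(.4959,-.2828,.1035,-18.4)"
```

```text
time_s: 24.7
eef_pos: [0.496, -0.2831, 0.1176]
eef_rot: [0.415, -0.414, 0.573, -0.573]
wrist_force: [0.9, 0.1, -1.0]
opening: 0.2
t 24.7 x' 545.2 y' -170.5 z 117.6 Fx' 0.83 f [ 0.86  0.06 -1.  ] yaw -18.22 tilt [-0.001 -1.     0.001]
tcp [ 0.496  -0.2831  0.1176] yaw -18.22 tilt [-0.001 -1.     0.001] shift cm [-0.03  1.41 -0.02] turn y 0.003
```

```bash
python3 -m jog '[[[0,0.4,0],[0,0,0],1.2],[[0,0.4,0],[0,0,0],1.2],[[0,0.3,0],[0,0,0],1.2],[[0,0.15,0],[0,0,0],1.2],[[0,0.1,0],[0,0,0],1.2],[[0,0.1,0],[0,0,0],1.2]]' 
python3 -c "from h import *; st()"
```

```text
time_s: 25.2
eef_pos: [0.4963, -0.2832, 0.103]
eef_rot: [0.415, -0.414, 0.573, -0.573]
wrist_force: [-7.0, 4.4, 14.7]
opening: 0.202
t 25.2 x' 545.5 y' -170.5 z 103.0 Fx' -7.81 f [-7.02  4.45 14.66] yaw -18.2 tilt [-0.001 -1.     0.001]
```

The flange is seated, with 15 N upward reaction at z = 0.103 as predicted. I'll relax and open.

```bash
python3 -m jog '[[[0,0,0],[0,0,0],1.2],[[0,0,0],[0,0,0],1.2],[[0,0,0],[0,0,0],3],[[0,0,0],[0,0,0],5],[[0,0,0],[0,0,0],7],[[0,0,0],[0,0,0],7],[[0,0,0],[0,0,0],7],[[0,0,0],[0,0,0],7],[[0,0,0],[0,0,0],7]]'
python3 -c "from h import *; st()"
```

```text
time_s: 25.95
eef_pos: [0.4976, -0.2843, 0.1048]
eef_rot: [-0.415, 0.414, -0.571, 0.574]
wrist_force: [-0.3, -0.7, 0.5]
opening: 0.815
t 25.95 x' 547.0 y' -171.3 z 104.8 Fx' -0.12 f [-0.26 -0.65  0.51] yaw -18.2 tilt [ 0.001 -1.     0.004]
```

```bash
python3 -m jog '[[[0,-0.5,0],[0,0,0],7],[[0,-1,0],[0,0,0],7],[[0,-2,0],[0,0,0],7],[[0,-2.5,0],[0,0,0],7],[[0,-2.5,0],[0,0,0],7],[[0,-2.5,0],[0,0,0],7],[[0,0,-3],[0,0,0],7],[[0,0,-3],[0,0,0],7],[[0,0,-3],[0,0,0],7],[[0,0,-3],[0,0,0],7],[[0,0,0],[0,0,0],7],[[0,0,0],[0,0,0],7]]'
python3 - <<'E'
from h import *
st(); c=imaging.camera("side"); t=imaging.camera("top")
b=hsv(c,(105,110,30),(125,255,255),(320,170,400,240)); C=cloud(c,b); C=C[abs(C[:,2]-.08)<.005]; s=rect(C)[0]
P=cloud(c,np.ones((480,640),bool)); n=(abs(P[:,0]*1000-s[0])<35)&(abs(P[:,1]*1000-s[1])<35)
g=c["frame"].max(2)[c["depth"]>0]; h=n&(P[:,2]>.1)&(P[:,2]<.14); print("stand",s,"handle",h.sum(),P[h].mean(0).round(4),P[h,2].max())
for a,d in((.095,.11),(.12,.135)):
    k=n&(P[:,2]>a)&(P[:,2]<d); print(P[k].mean(0).round(4))
cv2.imwrite("pics/end.png",cv2.hconcat([cv2.resize(c["frame"][140:360,180:400],(400,400),interpolation=2),cv2.resize(t["frame"][100:400,220:520],(400,400),interpolation=2)])[:,:,::-1])
for nm,cc,lo,hi,bx,z in(("jar",t,(0,180,90),(8,255,255),(150,250,190,290),.11),):
    for im in (np.load("pics/top0.npz"),cc):
        v,u=np.nonzero(hsv(im,lo,hi,bx)); print(nm,u.mean(),v.mean())
E
```

```text
time_s: 26.95
eef_pos: [0.3802, -0.246, 0.2292]
eef_rot: [-0.416, 0.414, -0.568, 0.577]
wrist_force: [0.0, -0.7, 0.2]
opening: 0.818
t 26.95 x' 424.1 y' -159.0 z 229.2 Fx' 0.2 f [ 0.05 -0.73  0.23] yaw -18.12 tilt [ 0.006 -1.     0.013]
stand [ 488.3 -280.4] handle 155 [ 0.4898 -0.2751  0.1199] 0.1370198039265947
[ 0.4899 -0.2745  0.1027]
[ 0.4897 -0.2743  0.1283]
jar 165.53789279112755 266.9038817005545
jar 165.5753676470588 266.88786764705884
```

View pics/end.png

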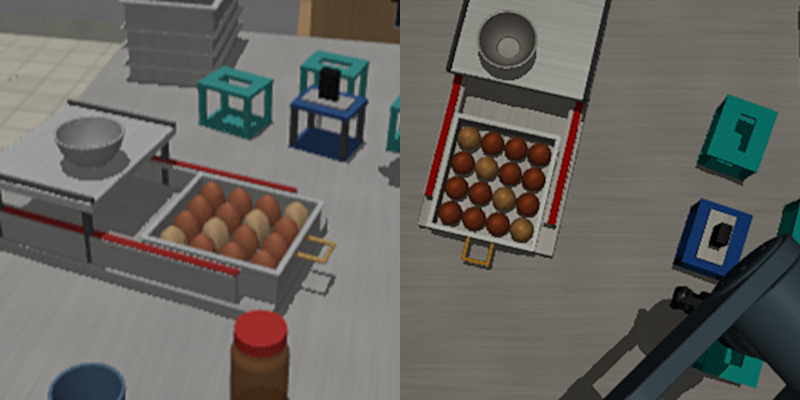

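```bash
python3 -m jog '[[[0,0,0],[0,0,0],7],[[0,0,0],[0,0,0],7],[[0,0,0],[0,0,0],7]]'; python3 -c "
from bench import ctrl; print(ctrl.hand_in())"
```

```text
time_s: 27.3
eef_pos: [0.3829, -0.2473, 0.2297]
eef_rot: [-0.417, 0.414, -0.567, 0.577]
wrist_force: [0.8, -0.8, -0.4]
opening: 0.823
the job is handed in; nothing more can be done
None
```

I finished the job and handed it in at 27.3 s; it reports no verdict. I lowered the hook tip into the loop and drew the pan out slowly until it met the stops. I kept pulling on the stops for about 3 s, unhooked, hung the hook back in the blue stand and let go.

**Last checks**
- **Pan:** it is drawn out, and it looks square and level in the pictures. By image its front is about 37 mm beyond the front line. That is 2 mm past the stops' stated 35 mm range but inside the 40 mm limit, so the margin is thin given the camera's 2 mm accuracy.
- **Pull:** the wrist read 7.3 to 10 N along the pull (one early reading of 6.6 N), always well under 16 N. The drag while sliding slowly read 4 to 5.4 N, more than the 1 to 3 N given for friction. I estimate 3 to 7 N on the stops themselves. I could not measure that directly, so at the low end it is close to the 3 N needed.
- **Hook:** it stands upright in the stand, with the top of its handle at the same height as at the start. It was centred over the stand to about 1 mm before I lowered it.
- **Bystanders:** the jar has not moved. The cup and bowl look undisturbed, but I only judged those by eye.
- **Gripper:** open and clear of everything.

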